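# Rock the angle gauge to the ceiling slope and hold it

## Robot

A 6-joint arm with a two-finger parallel gripper is mounted at the origin on the work surface. World frame = base frame: x ahead of the robot, y to its left, z up, the work surface at z = 0. Lengths are in m, angles in rad, forces in N, time in s.
With the tool pointing down it reaches from about 0.35 to 0.85 m from the base axis. Payload 8.1 kg.
Tool frame: the origin (TCP) lies midway between the tips of the shut fingers; the grasp point (between the pads) lies 19 mm behind it; z points along the fingers, y is the line along which they close (so a half turn about z gives the same grasp; the last joint's range is limited). The gripper opens to 93 mm and grips with 3 to 60 N. Pads are 15 mm wide; open, the fingers measure 128 mm over their backs; the gripper's body (75 mm by 188 mm) begins 65 mm behind the grasp point.
Start: joints at [-1.232, 0.13, 1.488, -0, 1.523, -0.085], TCP at [0.247, -0.547, 0.219] pointing down, gripper open.
Joint ranges: [-2.96, 2.96], [-0.89, 2.26], [0.02, 2.5], [-1.34, 4.48], [0, 2.73], [-2.66, 2.66]. Speed limits (rad/s): [2.39, 2.39, 2.79, 3.14, 3.14, 3.14].

## Interface

Orientations are given as [roll, pitch, yaw] about the fixed x, y, z axes, in that order (R = Rz(yaw) Ry(pitch) Rx(roll)).
In Python, from rig import env gives the robot as it stands. The module is installed in compiled form; this text tells all that it offers.
- The arm moves only by the tool jog_arm, never from a script. Its argument "rows" is one flat list of numbers, 7 for each row, row after row: the shift along the tool's x, y, z each as a share of 0.1 m, from -1 to 1, then the turn, a rotation vector about the tool's x, y, z each as a share of 30 degrees, from -1 to 1, then the closure, from 0 (fully open) to 1 (shut). In form: [tx, ty, tz, ax, ay, az, gripper, tx, ty, tz, ax, ay, az, gripper, ...]. A call has 1 to 12 rows; each row shifts and turns the commanded pose from where the row before left it, along the tool's axes as they then stand; what a row does not reach is not made up. A row lasts 1/8 s, in which the tool goes at most 62.5 mm and 10.7 degrees, less where a joint would pass 70% of its speed; a pose out of reach is approached as far as the arm can. A call with a number of a shift or a turn outside -1 to 1 is refused whole. A call with a gripper value outside its range is refused whole. The fingers move at their own pace and stop on an object; "squeeze" is the grip in N (left out, the last holds). Time passes only in rows, so rows that do not move let the fingers close. It gives the time, the measured TCP pose, the force, the opening and the grip force at its end, in the units of the state.
- env.read_state(): the state, without advancing time (a new reading comes with each control period).
- env.get_image(name): name is "scene" or "top" or "wrist"; returns a dict with "color" (480x640x3 uint8, red, green, blue), "range_z" (480x640 float32, m along the optical axis (not along the pixel's ray), 0 where there is no reading), "vfov" (degrees; the focal length in pixels is half the picture's height over the tangent of half this angle, whatever the lens; pixels are square), "cx", "cy" (the principal point, pixels), "k1" (the pictures are not rectified: a ray, as slopes to the right and down, at radius r is drawn at 1 + k1 r^2 times it, then the intrinsics apply), "world_from_camera" (4x4, takes a point from camera to world coordinates). Camera axes: x right, y up, looking along -z (the intrinsics and any distortion apply to the point x, -y, -z); pixel columns grow to the right and rows downward; lengths in m; the calibration is good to about 2 mm. A picture is of the moment at which its call begins.
- env.job_done(): hands the job in; it is judged then, once.
The state is a dict: "time": time; "q": joint angles; "joint_vel": joint speeds; "effort": joint torques, N m; "tool_pos": TCP position; "orientation": TCP orientation; "wrist_force": force on the tool from outside, world axes, zero at the start; "ft_torque": the same for the moment, N m; "opening": finger opening in m; "grip_force": force on a finger pad.
Only numpy, scipy, OpenCV 4.12 (cv2) and the standard library are available. Lean on these libraries where they do the work, as an engineer would, in place of code of your own. Each camera call takes 0.05 s, during which the arm holds its last target. There are 200 camera calls.

## Task

I want to scribe the slope of the attic ceiling onto the stud block: pick up the angle gauge by its black stem and set its foot, level and gently, on the middle of the block's dark ridge, the foot lying lengthwise along the block. Then, keeping it resting on the ridge, rock it sideways until the swinging needle settles on the red mark, and finish while still gripping it there, steady and pressed lightly on the ridge. Leave everything else on the top where it is.

Things in the scene. Friction and masses are not known exactly. Their poses are not given: they have to be found in the camera images.
- gauge: angle gauge, 150 mm tall, about 0.3 kg, loose, standing upright. Flat aluminium foot bar 40 (x) x 110 (y) x 10 (z) mm, above it a blue upright drum-shaped dial (axis along x, centre 56 mm up, radius 46, 18 mm thick), on top a black grip stem 24 (x) x 30 (y) mm rising to 150 mm, free to grasp from 102 to 150 mm up. Origin: centre of the foot's flat underside; z up; x out of the white dial face, y along the foot
- gauge_grip (a point): point on the stem's centre line, 126 mm above the foot's underside, 24 mm below the stem's top; axes as the gauge
- pointer (a joint): angle (rad) of the black needle on the gauge, about the gauge's x axis at the dial centre, 0 along the gauge's z. The needle is a freely swinging, lightly damped pendulum with a brass bob under the pivot: its tip always settles straight up, so leaning the gauge by an angle about its own x makes this read minus that angle (after about 0.5 s)
- mark (a joint): angle (rad) of the red mark at the dial's rim, same axis and zero as the pointer: positive lies on the gauge's -y side. Set beforehand between 0.18 and 0.36, differs each time and stays put on the gauge. The gauge must lean by this angle with its top towards its own +y for the needle to point to the mark
- needle_tip (a point): tip of the needle, 36 mm from the pivot; z along the needle
- mark_tip (a point): inner edge of the red mark, 37 mm from the pivot; z from the pivot outwards through the mark
- stud: uneven stud block, fixed to the top: pale wooden block 80 (x) x 160 (y) x 40 (z) mm with a dark half-round ridge, radius 26 mm, across the middle of its top, running along x over the full 80 mm; the ridge's axis lies at the 40 mm level, so its crest is 66 mm up. Origin: centre of the underside; y along the block; rigid
- ridge_top (a point): middle of the ridge's crest, 66 mm above the block's underside; axes as the block
- bowl: blue ceramic trinket bowl, 100 mm across, 40 mm high. Bystander; origin: centre of its underside
- bottle: white plastic travel bottle with flip-top, 40 mm across, 115 mm high. Bystander; origin: centre of its underside
- salts_box: round wooden bath salts box with a small door in its side, 98 mm across, 82 mm high. Bystander; origin: centre of its underside
- tweezers_case: metal tweezers case, 22 x 100 x 14 mm. Bystander; origin: centre of its underside
- stick_a: pale bamboo hair stick, 170 x 7 x 7 mm, lying along its x. Bystander; origin: centre of its underside
- stick_b: darker bamboo hair stick, 170 x 7 x 7 mm, lying along its x. Bystander; origin: centre of its underside
- pencil: flat red carpenter's pencil, 160 x 14 x 8 mm. Bystander; origin: centre of its underside
- offcut: small joist offcut, 90 x 45 x 45 mm. Bystander; origin: centre of its underside

How it is judged:
On the way, in this order (a step that is already met when the one before it is completed fails the run):
1. the gauge is picked up clear of the top (height (world z) of gauge above 0.03 m and contact force between the fingers and gauge above 1 N), for 0.1 s.
2. held level (within 5.7 degrees), its foot rests on the middle of the ridge, lengthwise along the block (contact force between gauge and stud above 0.5 N and x of gauge in the frame of stud between -0.03 and 0.03 m and y of gauge in the frame of stud between -0.03 and 0.03 m and z of gauge in the frame of stud above 0.055 m and angle between the x axis of gauge and the x axis of stud, either way round below 0.2 rad and contact force between the fingers and gauge above 1 N and angle between gauge's own z axis and vertical below 0.1 rad), for 0.2 s.
3. still resting on the ridge, the gauge is rocked until the needle settles on the mark (contact force between gauge and stud above 0.5 N and x of gauge in the frame of stud between -0.03 and 0.03 m and y of gauge in the frame of stud between -0.03 and 0.03 m and z of gauge in the frame of stud above 0.055 m and angle between the x axis of gauge and the x axis of stud, either way round below 0.2 rad and contact force between the fingers and gauge above 1 N and angle between the z axis of needle_tip and the z axis of mark_tip, either way round below 0.06 rad and velocity of joint pointer between -0.4 and 0.4 rad/s), for 0.3 s.
At the end, for the whole second after the job is handed in: Ends holding: fingers grip the gauge (over 1 N), foot presses on the ridge (over 0.5 N), its middle within 30 mm of the ridge middle, above the block top; dial axis within 11 deg of the ridge and 8 deg of level; needle at rest within 3.4 deg of the mark; gauge still (all of step 3 and angle between gauge's own x axis and vertical between 1.42 and 1.72 rad and linear speed of gauge below 0.02 m/s and angular speed of gauge below 0.15 rad/s); the arm keeps its last pose, push and grip.
It fails at once if the gauge is pressed or dropped on the block with more than 50 N (contact force between gauge and stud above 50 N).
It fails at once if a bystander is shifted more than 30 mm (distance of any of bowl, bottle, salts_box, tweezers_case, stick_a, stick_b, pencil, offcut from where it was at the start of the episode above 0.03 m).
It also fails if it takes over 42 s, if anything falls off the work surface, if the arm or the gripper's body presses on something with over 40 N, if the wrist force passes 120 N, or if a joint passes its speed limit or range.

## Working session

There is one attempt and no reset: what is moved stays moved. The work goes in short steps, Python scripts to look and compute and a tool call to move; the robot and the scene stay as the last step left them, time stands still between calls to the robot, and variables do not carry over. Pictures are saved under pics/ and viewed, at most 10 in all, crops included, and the job is handed in when it is done.

Besides the shell and the picture viewer there is one more tool, called after ">>>" in YAML: its name, and indented under it one key for each argument. jog_arm: Moves the arm, as the interface text tells. Its arguments: {"type":"object","properties":{"rows":{"type":"array","items":{"type":"number"}},"squeeze":{"type":"number"}},"required":["rows"]}

```bash
mkdir -p pics; cat > h.py <<'E'
import numpy as np, cv2
from scipy.spatial.transform import Rotation as R
from rig import env
def grab(n):
    d=env.get_image(n); return d
def cloud(d):
    h,w=d["range_z"].shape; f=h/2/np.tan(np.radians(d["vfov"])/2)
    u,v=np.meshgrid(np.arange(w),np.arange(h))
    K=np.array([[f,0,d["cx"]],[0,f,d["cy"]],[0,0,1.]])
    p=cv2.undistortPoints(np.stack([u,v],-1).reshape(-1,1,2).astype(np.float64),K,np.array([d["k1"],0,0,0.])).reshape(h,w,2)
    z=d["range_z"]; c=np.stack([p[...,0]*z,-p[...,1]*z,-z],-1)
    M=d["world_from_camera"]; return c@M[:3,:3].T+M[:3,3]
def save(d,n): cv2.imwrite("pics/"+n,d["color"][...,::-1])
E
python3 - <<'E'
from h import *
for n in("scene","top"):
    d=grab(n);save(d,n+".png");np.savez(n+".npz",**d)
    print(n,d["vfov"],d["k1"],d["world_from_camera"].round(3).tolist())
print(env.read_state())
E
```

```text
scene 44.34941067154816 -0.09567174397578092 [[-0.871, -0.367, 0.327, 0.947], [0.492, -0.651, 0.578, 0.68], [0.001, 0.664, 0.747, 0.971], [0.0, 0.0, 0.0, 1.0]]
top 47.25041416288511 0.027265022273074282 [[-0.121, 0.97, -0.213, 0.284], [-0.993, -0.12, 0.018, 0.014], [-0.008, 0.213, 0.977, 1.304], [0.0, 0.0, 0.0, 1.0]]
{'time': 0.1, 'q': array([-1.23239700e+00,  1.31079948e-01,  1.48913934e+00, -2.55043960e-05,
        1.52298604e+00, -8.54279821e-02]), 'joint_vel': array([ 0.00082377, -0.00089683, -0.00206408,  0.0012629 , -0.00031471,
        0.00034783]), 'effort': array([ 5.88390012e-04, -5.61343181e+01, -4.93093908e+01,  7.69529259e-02,
        2.92399427e-02, -4.55146892e-05]), 'tool_pos': array([ 0.24658262, -0.54644605,  0.21771278]), 'orientation': array([-3.13998369e+00, -1.12219574e-04,  4.23828454e-01]), 'wrist_force': array([ 0.2633314 ,  0.49332942, -0.17629736]), 'ft_torque': array([-0.02034268,  0.02677846, -0.00184581]), 'grip_force': 0.0, 'opening': 0.0926746279892367}
```

View pics/scene.png

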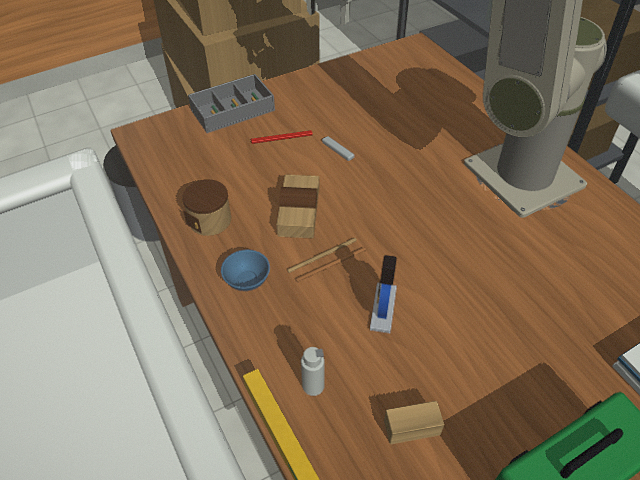

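View pics/top.png

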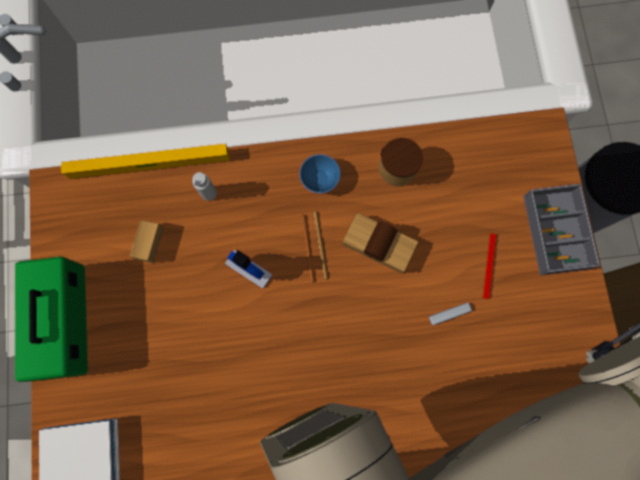

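The scene view shows the gauge at about (385,295) and the stud at (298,207). In the top view they are at (248,267) and (381,243). Next I'll measure both from the depth images.

```bash
cat > m.py <<'E'
from h import *
def roi(n,x0,x1,y0,y1):
    d=dict(np.load(n+".npz"));P=cloud(d)[y0:y1,x0:x1];C=d["color"][y0:y1,x0:x1].astype(int);return P.reshape(-1,3),C.reshape(-1,3)
def rect(p,t):
    if len(p)<5: print(t,len(p));return
    r=cv2.minAreaRect((p[:,:2]*1000).astype(np.float32)); print(t,len(p),"c",np.round(r[0],1),"size",np.round(r[1],1),"ang",round(r[2],1),"zmed",np.round(np.median(p[:,2]),4),"med",np.round(np.median(p,0),4))
for n,g,s in(("scene",(355,410,245,340),(265,330,165,245)),("top",(215,280,240,295),(335,425,205,280))):
    P,C=roi(n,*g);z=P[:,2]
    hsv=cv2.cvtColor(C.astype(np.uint8)[None],cv2.COLOR_RGB2HSV)[0].astype(int)
    rect(P[(abs(z-.010)<.004)&(hsv[:,1]<70)&(hsv[:,2]>110)],n+" foot")
    rect(P[z>.143],n+" stemtop"); rect(P[(z>.108)],n+" stem")
    rect(P[(hsv[:,0]>100)&(hsv[:,0]<130)&(hsv[:,1]>150)&(z>.02)],n+" blue")
    rect(P[(hsv[:,1]<60)&(hsv[:,2]>130)&(z>.02)],n+" white")
    P,C=roi(n,*s);z=P[:,2]
    rect(P[(z>.035)],n+" stud"); rect(P[(abs(z-.04)<.003)],n+" studtop"); rect(P[(z>.062)],n+" crest"); print(z.max())
E
python3 m.py
```

```text
scene foot 406 c [520.4 161.2] size [111.2  39. ] ang 49.9 zmed 0.0083 med [0.537  0.1835 0.0083]
scene stemtop 202 c [723.6 417.4] size [689.1  23.7] ang 51.7 zmed 0.1478 med [0.5232 0.1644 0.1478]
scene stem 368 c [732.6 410.1] size [688.8  24. ] ang 49.6 zmed 0.1453 med [0.5266 0.1684 0.1453]
scene blue 266 c [740.2 422.8] size [659.8  16.1] ang 49.9 zmed 0.0813 med [0.5427 0.1878 0.0813]
scene white 2
scene stud 1770 c [743.9 215.3] size [1010.4   91.5] ang 61.3 zmed 0.0397 med [ 0.548  -0.141   0.0397]
scene studtop 732 c [ 541.  -155.2] size [161.3  79.2] ang 56.3 zmed 0.0387 med [ 0.5501 -0.1305  0.0387]
scene crest 199 c [751.9 250.8] size [942.  79.] ang 62.6 zmed 0.0637 med [ 0.5448 -0.1524  0.0637]
0.9714356159709034
top foot 230 c [514.2 165.7] size [113.   37.9] ang 43.0 zmed 0.0095 med [0.5018 0.1637 0.0095]
top stemtop 160 c [411.6  86.6] size [292.4  27. ] ang 34.7 zmed 0.1489 med [0.5173 0.1594 0.1489]
top stem 213 c [411.7  86.4] size [292.3  28.7] ang 35.0 zmed 0.148 med [0.5152 0.1581 0.148 ]
top blue 191 c [421.9  91.4] size [314.5  34.7] ang 35.4 zmed 0.0898 med [0.502  0.1435 0.0898]
top white 6 c [415.3  95.3] size [308.2  21.6] ang 35.6 zmed 0.0351 med [0.4892 0.1397 0.0351]
top stud 2253 c [428.6 -83.7] size [159.5 350. ] ang 56.4 zmed 0.0409 med [ 0.5374 -0.156   0.0409]
top studtop 1140 c [ 539.6 -157.4] size [159.1  80.4] ang 56.6 zmed 0.0395 med [ 0.5392 -0.1588  0.0395]
top crest 336 c [431.1 -79.3] size [ 36.7 348.8] ang 54.6 zmed 0.065 med [ 0.5353 -0.1553  0.065 ]
1.303914251146481
```

Gauge and stud agree across both views: gauge about (0.519, 0.162) at roughly 48°, stud (0.540, -0.156) at 56.4°. Next I'll work out the move to above the gauge.

```bash
cat >> h.py <<'E'
def plan(pos,yaw,n,g,rot=None,p0=None,R0=None):
    s=env.read_state(); p=np.array(s["tool_pos"]) if p0 is None else p0; Q=R.from_euler("xyz",s["orientation"]) if R0 is None else R0
    T=R.from_euler("xyz",[np.pi,0,yaw]) if rot is None else rot
    rv=(Q.inv()*T).as_rotvec(); d=(np.array(pos)-p)/n; st=R.from_rotvec(rv/n); out=[]
    for i in range(n):
        a=np.r_[Q.inv().apply(d*(i+1)+(np.array(s["tool_pos"]) if p0 is None else p0)-p)/.1, st.as_rotvec()/np.radians(30)].round(3)
        p=p+Q.apply(a[:3]*.1); Q=Q*R.from_rotvec(a[3:]*np.radians(30)); out+=a.tolist()+[g]
    print(out); print("end",p.round(4),Q.as_euler("xyz").round(3),"max",np.abs(out).max()); return p,Q
E
python3 -c "
from h import *
plan([.519,.162,.30],np.radians(138),12,0)"
```

```text
[0.45, -0.445, -0.068, -0.0, -0.0, -0.316, 0, 0.517, -0.365, -0.068, -0.0, -0.0, -0.316, 0, 0.569, -0.274, -0.067, -0.0, -0.0, -0.316, 0, 0.608, -0.177, -0.068, -0.0, -0.0, -0.316, 0, 0.628, -0.075, -0.068, -0.0, -0.0, -0.316, 0, 0.632, 0.03, -0.068, -0.0, -0.0, -0.316, 0, 0.618, 0.134, -0.068, -0.0, -0.0, -0.316, 0, 0.588, 0.233, -0.067, -0.0, -0.0, -0.316, 0, 0.542, 0.327, -0.068, -0.0, -0.0, -0.316, 0, 0.48, 0.412, -0.068, -0.0, -0.0, -0.316, 0, 0.405, 0.486, -0.068, -0.0, -0.0, -0.316, 0, 0.32, 0.545, -0.068, -0.0, -0.0, -0.316, 0]
end [0.519  0.1619 0.3   ] [ 3.141e+00 -1.000e-03  2.409e+00] max 0.632
```

>>> jog_arm:
  rows: [0.45,-0.44,-0.07,0,0,-0.32,0,0.52,-0.36,-0.07,0,0,-0.32,0,0.57,-0.27,-0.07,0,0,-0.32,0,0.6,-0.18,-0.07,0,0,-0.32,0,0.62,-0.07,-0.07,0,0,-0.32,0,0.62,0.03,-0.07,0,0,-0.32,0,0.61,0.13,-0.07,0,0,-0.32,0,0.58,0.23,-0.07,0,0,-0.32,0,0.54,0.33,-0.07,0,0,-0.32,0,0.48,0.41,-0.07,0,0,-0.32,0,0.4,0.49,-0.07,0,0,-0.32,0,0.32,0.54,-0.07,0,0,-0.32,0]

```text
time: 1.6
tool_pos: [0.508, 0.1533, 0.3016]
orientation: [-3.141, 0.0, 2.44]
wrist_force: [0.7, -0.1, 0.7]
opening: 0.093
grip_force: 0.0
```

>>> jog_arm:
  rows: [0,0,0,0,0,0,0,0,0,0,0,0,0,0]

```text
time: 1.85
tool_pos: [0.5074, 0.1511, 0.3011]
orientation: [-3.14, -0.001, 2.434]
wrist_force: [0.1, 0.0, 0.1]
opening: 0.0929
grip_force: 0.0
```

```bash
python3 - <<'E'
from h import *
s=env.read_state();print(s["tool_pos"],s["orientation"],s["q"])
d=grab("wrist");save(d,"w1.png");np.savez("wrist.npz",**d);print(d["world_from_camera"].round(3).tolist())
P=cloud(d).reshape(-1,3);C=d["color"].reshape(-1,3)
ok=(d["range_z"].ravel()>0)&(np.hypot(P[:,0]-.519,P[:,1]-.162)<.09)
P=P[ok];C=C[ok];hsv=cv2.cvtColor(C[None],cv2.COLOR_RGB2HSV)[0].astype(int);z=P[:,2]
def rect(p,t):
    if len(p)<5: print(t,len(p));return
    r=cv2.minAreaRect((p[:,:2]*1000).astype(np.float32)); print(t,len(p),np.round(r[0],1),np.round(r[1],1),round(r[2],1),np.median(p,0).round(4))
rect(P[(abs(z-.01)<.004)&(hsv[:,1]<70)&(hsv[:,2]>110)],"foot");rect(P[(z>.143)&(z<.155)],"stemtop")
rect(P[(hsv[:,0]>100)&(hsv[:,0]<130)&(hsv[:,1]>150)&(z>.02)&(z<.11)],"blue");rect(P[(hsv[:,1]<60)&(hsv[:,2]>130)&(z>.02)&(z<.1)],"white")
E
```

```text
[0.50735041 0.15105964 0.30105965] [-3.14014882e+00 -5.19281992e-04  2.43417202e+00] [ 1.92863659e-01 -7.95225754e-02  1.55296432e+00 -4.92726553e-04
  1.66960483e+00 -6.70560656e-01]
[[0.65, -0.735, -0.191, 0.455], [0.76, 0.629, 0.166, 0.198], [-0.002, -0.254, 0.967, 0.468], [0.0, 0.0, 0.0, 1.0]]
foot 892 [519.2 159.7] [109.9  39.5] 50.3 [0.5055 0.1651 0.0106]
stemtop 771 [519.  159.7] [28.8 23.4] 50.0 [0.5184 0.1601 0.1504]
blue 447 [519.5 159.6] [88.3 18.2] 49.9 [0.5343 0.1792 0.0895]
white 5 [513.7 152.5] [75.7  3. ] 38.3 [0.4841 0.13   0.0593]
```

View pics/w1.png

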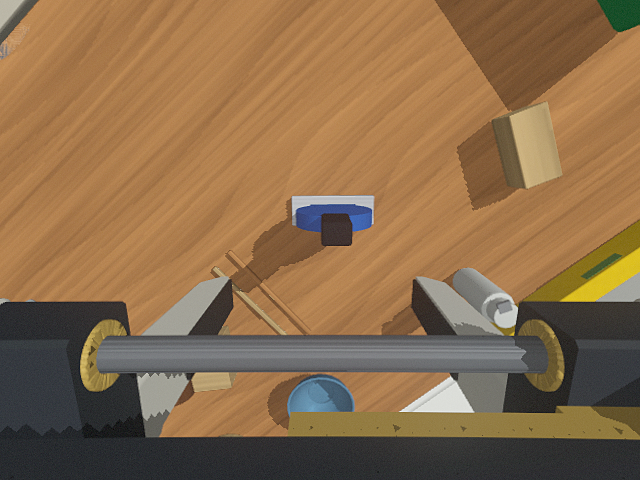

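The wrist view shows the stem at (337,229), with the blue back of the dial facing up-image. The white face therefore points along yaw −40°, and gauge y along 50°. Gauge centre is (0.519, 0.1597), and the foot, stem and dial sizes all match. Next is the approach and grasp.

```bash
python3 -c "
from h import *
p,Q=plan([.519,.1597,.20],np.radians(140),3,0)
plan([.519,.1597,.109],np.radians(140),4,0,p0=p,R0=Q)"
```

```text
[-0.009, 0.049, 0.337, -0.001, -0.0, -0.007, 0, -0.01, 0.049, 0.338, -0.001, -0.0, -0.007, 0, -0.009, 0.049, 0.337, -0.001, -0.0, -0.007, 0]
end [0.519  0.1597 0.2   ] [ 3.141 -0.     2.444] max 0.338
[-0.0, -0.0, 0.228, 0.0, -0.0, 0.0, 0, -0.0, -0.0, 0.227, 0.0, -0.0, 0.0, 0, -0.0, -0.0, 0.228, 0.0, -0.0, 0.0, 0, -0.0, -0.0, 0.227, 0.0, -0.0, 0.0, 0]
end [0.519  0.1598 0.109 ] [ 3.141 -0.     2.444] max 0.228
```

>>> jog_arm:
  rows: [-0.009,0.049,0.337,0,0,-0.007,0,-0.01,0.049,0.338,0,0,-0.007,0,-0.009,0.049,0.337,0,0,-0.007,0,0,0,0.2,0,0,0,0,0,0,0,0,0,0,0,0,0,0,0,0,0,0]

```text
time: 2.65
tool_pos: [0.5201, 0.1602, 0.1822]
orientation: [3.14, 0.001, 2.444]
wrist_force: [-0.3, -0.1, 0.3]
opening: 0.0929
grip_force: 0.0
```

>>> jog_arm:
  rows: [0,0,0.25,0,0,0,0,0,0,0.25,0,0,0,0,0,0,0.23,0,0,0,0,0,0,0,0,0,0,0,0,0,0,0,0,0,0.4,0,0,0,0,0,0,0.7,0,0,0,0,0,0,1,0,0,0,0,0,0,1,0,0,0,0,0,0,1,0,0,0,0,0,0,1]
  squeeze: 30

```text
time: 3.9
tool_pos: [0.5193, 0.1606, 0.1075]
orientation: [-3.142, -0.0, 2.445]
wrist_force: [-0.3, -0.0, -0.0]
opening: 0.0379
grip_force: 0.0
```

>>> jog_arm:
  rows: [0,0,0,0,0,0,1,0,0,0,0,0,0,1,0,0,0,0,0,0,1]
  squeeze: 30

```text
time: 4.28
tool_pos: [0.5191, 0.1605, 0.1072]
orientation: [-3.141, -0.0, 2.445]
wrist_force: [-0.3, -0.3, -1.9]
opening: 0.0297
grip_force: 30.0
```

```bash
python3 -c "
from h import *
p,Q=plan([.519,.1605,.257],2.445,4,1)
plan([.56,.38,.47],np.radians(217.8),8,1,p0=p,R0=Q)"
```

```text
[0.0, -0.0, -0.375, -0.0, -0.0, 0.0, 1, 0.001, -0.001, -0.374, -0.0, -0.0, 0.0, 1, -0.0, 0.0, -0.375, -0.0, -0.0, 0.0, 1, 0.0, -0.0, -0.374, -0.0, -0.0, 0.0, 1]
end [0.519  0.1605 0.257 ] [-3.141 -0.     2.445] max 1.0
[0.137, 0.243, -0.266, -0.0, -0.0, -0.324, 1, 0.094, 0.263, -0.267, -0.0, -0.0, -0.324, 1, 0.048, 0.275, -0.266, -0.0, -0.0, -0.324, 1, 0.001, 0.279, -0.267, -0.0, -0.0, -0.324, 1, -0.046, 0.275, -0.266, -0.0, -0.0, -0.324, 1, -0.092, 0.263, -0.266, -0.0, -0.0, -0.324, 1, -0.135, 0.244, -0.267, -0.0, -0.0, -0.324, 1, -0.175, 0.218, -0.266, -0.0, -0.0, -0.324, 1]
end [0.56 0.38 0.47] [ 3.141e+00 -1.000e-03 -2.481e+00] max 1.0
```

>>> jog_arm:
  rows: [0,0,-0.2,0,0,0,1,0,0,-0.4,0,0,0,1,0,0,-0.45,0,0,0,1,0,0,-0.45,0,0,0,1,0.14,0.24,-0.27,0,0,-0.32,1,0.09,0.26,-0.27,0,0,-0.32,1,0.05,0.28,-0.27,0,0,-0.32,1,0,0.28,-0.27,0,0,-0.32,1,-0.05,0.28,-0.27,0,0,-0.32,1,-0.09,0.26,-0.27,0,0,-0.32,1,-0.13,0.24,-0.27,0,0,-0.32,1,-0.17,0.22,-0.27,0,0,-0.32,1]

```text
time: 5.78
tool_pos: [0.561, 0.3804, 0.4736]
orientation: [3.141, -0.001, -2.492]
wrist_force: [0.4, 0.4, -3.5]
opening: 0.0299
grip_force: 30.0
```

>>> jog_arm:
  rows: [0,0,0,0,0,0,1,0,0,0,0,0,0,1,0,0,0,0,0,0,1,0,0,0,0,0,0,1,0,0,0,0,0,0,1,0,0,0,0,0,0,1,0,0,0,0,0,0,1,0,0,0,0,0,0,1]

```text
time: 6.78
tool_pos: [0.561, 0.3795, 0.4735]
orientation: [3.142, 0.0, -2.497]
wrist_force: [0.2, -0.9, -4.3]
opening: 0.0303
grip_force: 30.0
```

```bash
cat > dial.py <<'E'
from h import *
import sys
s=env.read_state();Q=R.from_euler("xyz",s["orientation"]);t=np.array(s["tool_pos"])
G=Q*R.from_euler("x",np.pi)*R.from_euler("z",np.pi)   # gauge x=-tool x, y=tool y, z=-tool z
M=G.as_matrix();o=t-M[:,2]*.1072
print(t,s["orientation"],"gauge x",M[:,0].round(3),"q",s["q"].round(2),s["grip_force"],s["opening"])
d=grab("scene");W=d["world_from_camera"]
f=240/np.tan(np.radians(d["vfov"])/2);K=np.array([[f,0,d["cx"]],[0,f,d["cy"]],[0,0,1.]])
c=o+M@[.009,0,.056];pc=W[:3,:3].T@(c-W[:3,3]);pix,_=cv2.projectPoints(np.array([[pc[0],-pc[1],-pc[2]]]),np.zeros(3),np.zeros(3),K,np.array([d["k1"],0,0,0.]))
u,v=pix.ravel();print("dial px",u,v)
u,v=int(u),int(v);h=60
crop=d["color"][v-h:v+h,u-h:u+h];cv2.imwrite("pics/"+sys.argv[1],cv2.resize(crop,None,fx=5,fy=5,interpolation=cv2.INTER_NEAREST)[...,::-1])
uu,vv=np.meshgrid(np.arange(u-h,u+h),np.arange(v-h,v+h))
q=cv2.undistortPoints(np.stack([uu,vv],-1).reshape(-1,1,2).astype(float),K,np.array([d["k1"],0,0,0.])).reshape(-1,2)
r=np.c_[q[:,0],-q[:,1],-np.ones(len(q))]@W[:3,:3].T
lam=((c-W[:3,3])@M[:,0])/(r@M[:,0]);X=(W[:3,3]+r*lam[:,None]-c)@M
y,z=X[:,1]*1e3,X[:,2]*1e3;rgb=crop.reshape(-1,3).astype(int);rad=np.hypot(y,z)
hsv=cv2.cvtColor(crop.reshape(1,-1,3),cv2.COLOR_RGB2HSV)[0].astype(int)
wh=(hsv[:,1]<60)&(hsv[:,2]>120)&(rad<55)&(z>-38)
red=((hsv[:,0]<8)|(hsv[:,0]>172))&(hsv[:,1]>110)&(hsv[:,2]>70)&(rad<52)
cov=wh.copy()
print("white n",wh.sum(),"y range",np.percentile(y[wh],[1,99]),"z",np.percentile(z[wh],[1,99]))
print("red n",red.sum(),y[red].mean(),z[red].mean(),"ang(+ on -y)",np.arctan2(-y[red].mean(),z[red].mean()))
bl=(hsv[:,2]<80)&(rad<40)&(rad>10)&(z>0)
print("black n",bl.sum(),"ang",np.arctan2(-y[bl].mean(),z[bl].mean()))
E
python3 dial.py d1.png
```

```text
[0.56103041 0.37948262 0.47352778] [ 3.14156721e+00  2.99846316e-05 -2.49733400e+00] gauge x [0.8   0.601 0.   ] q [ 0.52  0.43  0.66  0.    2.04 -1.7 ] 29.99929279088974 0.03026320106805499
dial px 477.239686311754 260.1229004308245
white n 2071 y range [-40.1196042   45.34119108] z [-36.81564932  35.50119627]
red n 38 -10.120311979389024 33.58285197624434 ang(+ on -y) 0.2926981290509956
black n 93 ang -0.04642907884703262
```

View pics/d1.png

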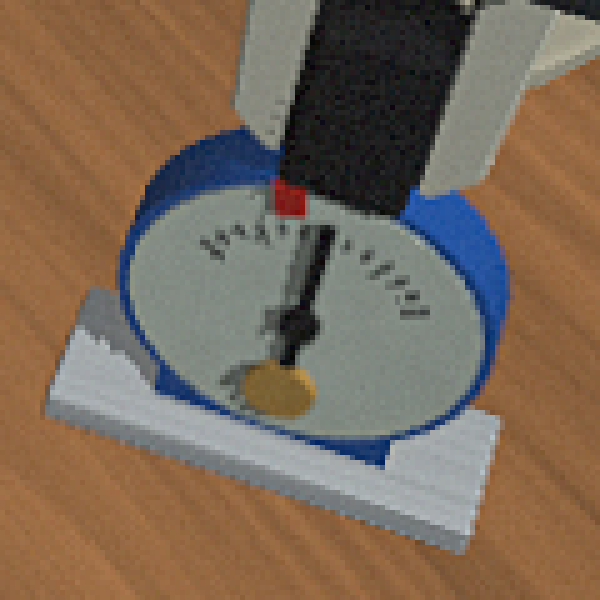

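The view confirms the white face, with the red mark at crop (290,200), on the gauge's −y side, and the needle tip at (325,232). Measured at about 0.29–0.33 rad. I'll lean it 0.31 rad in the air and compare the needle with the mark.

>>> jog_arm:
  rows: [0,0,0,0.15,0,0,1,0,0,0,0.15,0,0,1,0,0,0,0.15,0,0,1,0,0,0,0.142,0,0,1,0,0,0,0,0,0,1,0,0,0,0,0,0,1,0,0,0,0,0,0,1,0,0,0,0,0,0,1,0,0,0,0,0,0,1,0,0,0,0,0,0,1,0,0,0,0,0,0,1,0,0,0,0,0,0,1]

```text
time: 8.32
tool_pos: [0.561, 0.3795, 0.4735]
orientation: [-2.832, -0.0, -2.497]
wrist_force: [0.2, -0.4, -3.4]
opening: 0.0298
grip_force: 30.0
```

```bash
cat >> dial.py <<'E'
print("lean",np.arctan2(M[2,1],M[2,2]))
# face disc: fill convex hull of pale+coloured face pixels above foot, take rim and fit circle in plane
face=(~((hsv[:,0]>95)&(hsv[:,0]<135)&(hsv[:,1]>100)))&(rad<44)
w=((hsv[:,1]<40)&(hsv[:,2]>110)&(rad<48)).reshape(2*h,2*h).astype(np.uint8)
n,L,st,_=cv2.connectedComponentsWithStats(w,connectivity=4);l=1+np.argmax(st[1:,4]);cc=(L==l).ravel()
hull=cv2.convexHull(np.c_[y[cc],z[cc]].astype(np.float32)).reshape(-1,2)
from scipy.optimize import least_squares
k=hull[(hull[:,1]<25)&(hull[:,1]>-34)]
ft=least_squares(lambda a:np.hypot(k[:,0]-a[0],k[:,1]-a[1])-a[2],[0,0,42],loss="soft_l1").x
print("circle",ft.round(2),len(k),"res",np.abs(np.hypot(k[:,0]-ft[0],k[:,1]-ft[1])-ft[2]).mean())
a=lambda m:np.arctan2(-(y[m].mean()-ft[0]),z[m].mean()-ft[1])
print("mark rel circle",a(red),"radius",np.hypot(y[red].mean()-ft[0],z[red].mean()-ft[1]))
rr=np.hypot(y-ft[0],z-ft[1]);an=np.arctan2(-(y-ft[0]),z-ft[1])
nd=(hsv[:,2]<60)&(rr>12)&(rr<37)&(abs(an)<.6);print("needle",nd.sum(),a(nd)); np.savez("dial.npz",y=y,z=z,rgb=rgb)
br=(hsv[:,0]>12)&(hsv[:,0]<28)&(hsv[:,1]>110)&(rr<32)&(z<0);print("bob",br.sum(),y[br].mean()-ft[0],z[br].mean()-ft[1])
E
python3 dial.py d2.png
```

```text
[0.56099278 0.37950153 0.47350942] [-2.83165689e+00 -4.36293878e-05 -2.49725814e+00] gauge x [ 0.799  0.601 -0.   ] q [ 0.69  0.42  0.71 -0.34  2.   -1.67] 29.998987913131714 0.02984606978699748
dial px 465.0967077551255 254.8456827554747
white n 2039 y range [-38.67001775  43.99538799] z [-36.59543971  35.889624  ]
red n 38 -7.994998493205204 33.799262685745774 ang(+ on -y) 0.23227425081032868
black n 94 ang 0.11572543797971328
lean -0.30993576488392455
circle [ 2.21 -4.69 42.74] 27 res 0.17046525673226134
mark rel circle 0.2592785756352788 radius 39.81970329468263
needle 40 0.31159144846394454
bob 81 7.759888997523243 -24.875405427063384
```

View pics/d2.png

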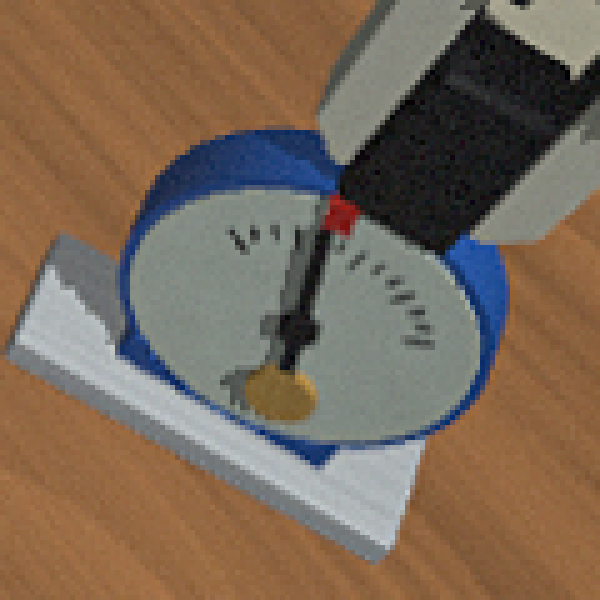

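The mark sits right of the needle at crop (341,215) against a tip at (325,232), so 0.31 is too much and the mark is at about 0.26. I'll back off to 0.265 and check again.

>>> jog_arm:
  rows: [0,0,0,-0.086,0,0,1,0,0,0,0,0,0,1,0,0,0,0,0,0,1,0,0,0,0,0,0,1,0,0,0,0,0,0,1,0,0,0,0,0,0,1,0,0,0,0,0,0,1]

```text
time: 9.25
tool_pos: [0.561, 0.3795, 0.4735]
orientation: [-2.877, -0.0, -2.497]
wrist_force: [-0.4, 0.2, -4.0]
opening: 0.0302
grip_force: 30.0
```

```bash
python3 dial.py d3.png; python3 dial.py d3b.png|tail -5
```

```text
[0.56101178 0.37951821 0.47348514] [-2.87657196e+00 -5.58547798e-05 -2.49724524e+00] gauge x [ 0.799  0.601 -0.   ] q [ 0.67  0.42  0.7  -0.29  2.01 -1.68] 29.999070167541504 0.030229690644219303
dial px 466.76014367878884 255.7798883971766
white n 2075 y range [-39.09365123  44.23371678] z [-36.75053039  35.72217124]
red n 40 -8.34208628359812 33.50664011289014 ang(+ on -y) 0.2440072769532149
black n 83 ang 0.06963186811886632
lean -0.2650206906230172
circle [15.48 -4.51 30.97] 9 res 1.4350050993122399
mark rel circle 0.5597496700647456 radius 44.86335565692079
needle 2 0.29589276508672335
bob 80 -5.648154171076959 -25.383265830778875
lean -0.2650036435696874
circle [15.99 -3.7  30.4 ] 8 res 1.436413502471109
mark rel circle 0.5792051848047273 radius 44.37544063024066
needle 0 nan
bob 71 -6.181434121499278 -25.784244389911866dial.py:36: RuntimeWarning: Mean of empty slice.
  a=lambda m:np.arctan2(-(y[m].mean()-ft[0]),z[m].mean()-ft[1])
  ret = ret.dtype.type(ret / rcount)
```

View pics/d3.png

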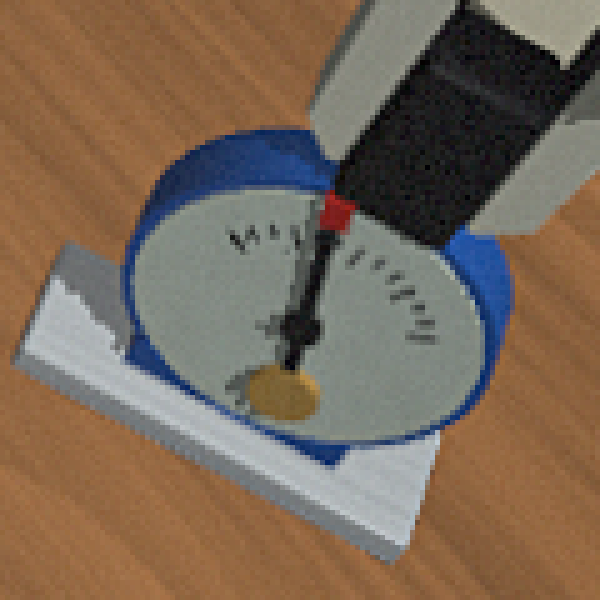

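The needle now points into the mark to within about 0.01 rad (tip (330,235), mark (338,213)), which puts the mark at about 0.256. Next I'll bring it upright and carry it over the ridge.

```bash
python3 -c "
from h import *
s=env.read_state();t=s['tool_pos']
p,Q=plan(t,-2.4973,3,1)
p,Q=plan([.540,-.1565,.30],np.radians(146.5),12,1,p0=p,R0=Q)"
```

```text
[0.0, 0.0, 0.0, -0.169, 0.0, 0.0, 1, 0.0, 0.0, 0.0, -0.169, 0.0, 0.0, 1, 0.0, 0.0, 0.0, -0.169, 0.0, 0.0, 1]
end [0.561  0.3795 0.4736] [ 3.141  0.    -2.497] max 1.0
[0.282, -0.347, 0.144, 0.0, -0.0, 0.196, 1, 0.246, -0.373, 0.145, 0.0, -0.0, 0.196, 1, 0.205, -0.397, 0.144, 0.0, -0.0, 0.196, 1, 0.164, -0.416, 0.145, 0.0, -0.0, 0.196, 1, 0.121, -0.431, 0.144, 0.0, -0.0, 0.196, 1, 0.075, -0.44, 0.145, 0.0, -0.0, 0.196, 1, 0.031, -0.446, 0.144, 0.0, -0.0, 0.196, 1, -0.016, -0.447, 0.145, 0.0, -0.0, 0.196, 1, -0.061, -0.443, 0.144, 0.0, -0.0, 0.196, 1, -0.107, -0.434, 0.144, 0.0, -0.0, 0.196, 1, -0.15, -0.421, 0.145, 0.0, -0.0, 0.196, 1, -0.193, -0.404, 0.144, 0.0, -0.0, 0.196, 1]
end [ 0.54   -0.1565  0.3   ] [ 3.141 -0.     2.554] max 1.0
```

>>> jog_arm:
  rows: [0,0,0,-0.169,0,0,1,0,0,0,-0.169,0,0,1,0,0,0,-0.169,0,0,1,0,0,0,0,0,0,1]

```text
time: 9.85
tool_pos: [0.5622, 0.3778, 0.4735]
orientation: [-3.141, -0.0, -2.5]
wrist_force: [0.8, -0.6, -4.1]
opening: 0.0294
grip_force: 30.0
```

>>> jog_arm:
  rows: [0.28,-0.35,0.14,0,0,0.196,1,0.245,-0.375,0.145,0,0,0.196,1,0.205,-0.4,0.145,0,0,0.196,1,0.165,-0.415,0.145,0,0,0.196,1,0.12,-0.43,0.145,0,0,0.196,1,0.075,-0.44,0.145,0,0,0.196,1,0.03,-0.445,0.145,0,0,0.196,1,-0.015,-0.445,0.145,0,0,0.196,1,-0.06,-0.445,0.145,0,0,0.196,1,-0.105,-0.435,0.145,0,0,0.196,1,-0.15,-0.42,0.145,0,0,0.196,1,-0.195,-0.405,0.145,0,0,0.196,1]

```text
time: 11.35
tool_pos: [0.5401, -0.158, 0.2995]
orientation: [-3.139, 0.001, 2.553]
wrist_force: [-0.1, 0.4, -4.1]
opening: 0.0301
grip_force: 30.0
```

>>> jog_arm:
  rows: [0,0,0,0,0,0,1,0,0,0,0,0,0,1,0,0,0,0,0,0,1]

```text
time: 11.72
tool_pos: [0.5409, -0.1557, 0.3006]
orientation: [3.142, 0.001, 2.557]
wrist_force: [-0.8, -0.7, -3.6]
opening: 0.0297
grip_force: 30.0
```

```bash
python3 -c "
from h import *
print(env.read_state()['wrist_force'])
p,Q=plan([.540,-.1565,.185],np.radians(146.5),5,1)"
```

```text
[-0.8258642  -0.66429151 -3.586026  ]
[0.001, -0.002, 0.231, 0.0, 0.0, -0.0, 1, 0.001, -0.003, 0.231, 0.0, 0.0, -0.0, 1, 0.0, -0.002, 0.232, 0.0, 0.0, -0.0, 1, 0.001, -0.002, 0.231, 0.0, 0.0, -0.0, 1, 0.001, -0.002, 0.231, 0.0, 0.0, -0.0, 1]
end [ 0.54   -0.1565  0.185 ] [3.142e+00 1.000e-03 2.557e+00] max 1.0
```

>>> jog_arm:
  rows: [0,0,0.23,0,0,0,1,0,0,0.23,0,0,0,1,0,0,0.23,0,0,0,1,0,0,0.23,0,0,0,1,0,0,0.2,0,0,0,1,0,0,0,0,0,0,1,0,0,0,0,0,0,1]

```text
time: 12.6
tool_pos: [0.541, -0.1568, 0.1889]
orientation: [3.141, 0.001, 2.555]
wrist_force: [-0.7, -0.3, -4.2]
opening: 0.0298
grip_force: 30.0
```

>>> jog_arm:
  rows: [0,0,0.02,0,0,0,1,0,0,0.02,0,0,0,1,0,0,0.02,0,0,0,1,0,0,0.02,0,0,0,1,0,0,0,0,0,0,1]

```text
time: 13.22
tool_pos: [0.5402, -0.1568, 0.1795]
orientation: [3.141, -0.001, 2.554]
wrist_force: [-0.3, -0.1, -3.4]
opening: 0.0299
grip_force: 30.0
```

>>> jog_arm:
  rows: [0,0,0.01,0,0,0,1,0,0,0.01,0,0,0,1,0,0,0,0,0,0,1]

```text
time: 13.6
tool_pos: [0.5403, -0.1568, 0.1777]
orientation: [3.141, -0.001, 2.554]
wrist_force: [0.1, -0.4, -4.4]
opening: 0.0302
grip_force: 30.0
```

>>> jog_arm:
  rows: [0,0,0.01,0,0,0,1,0,0,0.01,0,0,0,1,0,0,0.01,0,0,0,1,0,0,0,0,0,0,1]

```text
time: 14.1
tool_pos: [0.5403, -0.1568, 0.1747]
orientation: [3.141, -0.001, 2.554]
wrist_force: [0.0, -0.2, -4.3]
opening: 0.0299
grip_force: 30.0
```

>>> jog_arm:
  rows: [0,0,0.01,0,0,0,1,0,0,0,0,0,0,1]

```text
time: 14.35
tool_pos: [0.5403, -0.1568, 0.1737]
orientation: [3.141, -0.001, 2.554]
wrist_force: [0.2, -0.5, -4.4]
opening: 0.0302
grip_force: 30.0
```

>>> jog_arm:
  rows: [0,0,0.005,0,0,0,1,0,0,0,0,0,0,1]

```text
time: 14.6
tool_pos: [0.5404, -0.1568, 0.1734]
orientation: [3.141, -0.0, 2.554]
wrist_force: [0.3, -0.3, -4.6]
opening: 0.0304
grip_force: 30.0
```

>>> jog_arm:
  rows: [0,0,0.005,0,0,0,1,0,0,0,0,0,0,1]

```text
time: 14.85
tool_pos: [0.5405, -0.1569, 0.1733]
orientation: [3.141, 0.0, 2.554]
wrist_force: [-2.1, -0.4, 0.5]
opening: 0.0302
grip_force: 30.0
```

>>> jog_arm:
  rows: [0,0,0.005,0,0,0,1,0,0,0,0,0,0,1]

```text
time: 15.1
tool_pos: [0.5406, -0.157, 0.1732]
orientation: [3.141, 0.0, 2.554]
wrist_force: [-0.8, 1.3, 5.0]
opening: 0.0302
grip_force: 30.0
```

>>> jog_arm:
  rows: [0,0,0,0,0,0,1,0,0,0,0,0,0,1]

```text
time: 15.35
tool_pos: [0.5406, -0.157, 0.1732]
orientation: [3.141, 0.0, 2.554]
wrist_force: [-2.2, 2.4, 4.3]
opening: 0.0299
grip_force: 30.0
```

```bash
python3 -c "
from h import *
T=np.linspace(0,.256,9)
P=lambda t:np.array([26*np.sin(t)-26*t*np.cos(t)+107.2*np.sin(t),40+26*np.cos(t)+26*t*np.sin(t)+107.2*np.cos(t)])
for a,b in zip(T,T[1:]):
    d=(P(b)-P(a))/100;print(round(d[0]*np.cos(a)-d[1]*np.sin(a),4),round(-(d[0]*np.sin(a)+d[1]*np.cos(a)),4),round((b-a)/np.radians(30),4))
"
```

```text
0.0343 0.0004 0.0611
0.0343 0.0001 0.0611
0.0343 -0.0001 0.0611
0.0343 -0.0004 0.0611
0.0343 -0.0006 0.0611
0.0343 -0.0009 0.0611
0.0343 -0.0012 0.0611
0.0343 -0.0014 0.0611
```

>>> jog_arm:
  rows: [0,0.0343,0.0004,0.061,0,0,1,0,0,0,0,0,0,1,0,0.0343,0,0.061,0,0,1,0,0,0,0,0,0,1]

```text
time: 15.85
tool_pos: [0.5451, -0.1509, 0.1729]
orientation: [-3.076, 0.001, 2.556]
wrist_force: [-2.1, -1.4, 6.3]
opening: 0.03
grip_force: 30.0
```

>>> jog_arm:
  rows: [0,0.0343,0,0.061,0,0,1,0,0,0,0,0,0,1,0,0.0343,0,0.061,0,0,1,0,0,0,0,0,0,1]

```text
time: 16.35
tool_pos: [0.5489, -0.145, 0.1721]
orientation: [-3.012, 0.001, 2.556]
wrist_force: [-0.5, -1.0, 5.8]
opening: 0.03
grip_force: 30.0
```

>>> jog_arm:
  rows: [0,0.0343,-0.0005,0.061,0,0,1,0,0,0,0,0,0,1,0,0.0343,-0.001,0.061,0,0,1,0,0,0,0,0,0,1]

```text
time: 16.85
tool_pos: [0.5525, -0.1393, 0.1711]
orientation: [-2.948, 0.001, 2.556]
wrist_force: [0.8, -1.3, 6.8]
opening: 0.03
grip_force: 30.0
```

>>> jog_arm:
  rows: [0,0.0343,-0.001,0.061,0,0,1,0,0,0,0,0,0,1,0,0.0343,-0.001,0.061,0,0,1,0,0,0,0,0,0,1,0,0,0,0,0,0,1,0,0,0,0,0,0,1,0,0,0,0,0,0,1,0,0,0,0,0,0,1]

```text
time: 17.85
tool_pos: [0.556, -0.1337, 0.1697]
orientation: [-2.884, 0.001, 2.555]
wrist_force: [1.8, -0.1, 6.0]
opening: 0.0298
grip_force: 30.0
```

```bash
python3 - <<'E'
from h import *
s=env.read_state();Q=R.from_euler("xyz",s["orientation"]);M=(Q*R.from_euler("x",np.pi)*R.from_euler("z",np.pi)).as_matrix()
print(s["tool_pos"],s["wrist_force"],"lean",np.arctan2(M[2,1],M[2,2]),"xz",M[2,0]);o=s["tool_pos"]-M[:,2]*.1072;print("foot centre",o)
d=grab("scene");P=cloud(d);m=(P@M-o@M);rgb=d["color"]
hsv=cv2.cvtColor(rgb,cv2.COLOR_RGB2HSV).astype(int)
k=(abs(m[...,0])<.03)&(abs(m[...,1])<.07)&(abs(m[...,2]-.008)<.012)&(hsv[...,1]<60)&(hsv[...,2]>120)&(P[...,2]>.045)
q=m[k];A=np.c_[q[:,:2],np.ones(len(q))];c=np.linalg.lstsq(A,q[:,2],rcond=None)[0];print("foot top plane in gauge frame",len(q),c)
cv2.imwrite("pics/f1.png",cv2.resize(rgb[90:290,200:420],None,fx=3,fy=3)[:600,:800,::-1])
E
```

```text
[ 0.55604843 -0.13372211  0.1697399 ] [ 1.75455056 -0.10444244  6.02241079] lean -0.25738982327038457 xz 0.0005016117417615262
foot centre [ 0.54098274 -0.15647495  0.06607133]
foot top plane in gauge frame 338 [ 0.0462855  -0.01027009  0.00823924]
```

View pics/f1.png

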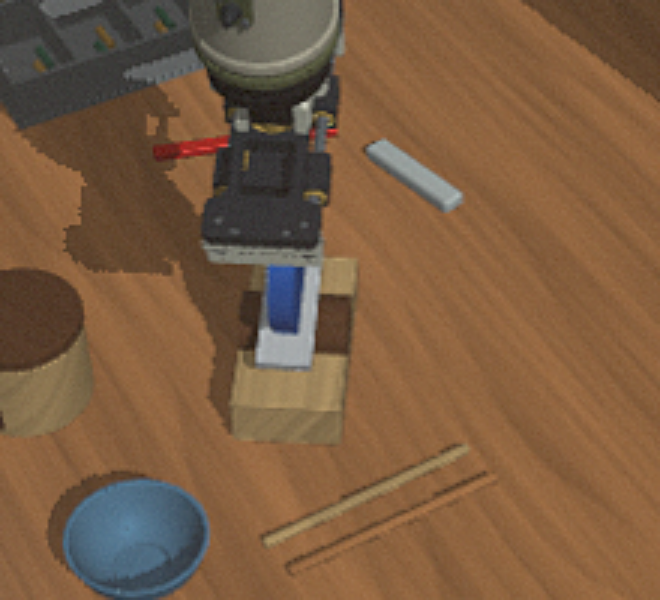

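The foot rests centred on the ridge at crop (290,330), along the block, leaning 0.257 rad with about 10 N on the ridge. The bystanders in view look unmoved. I'll hand it in.

```bash
python3 -c "
from rig import env
print(env.job_done())"
```

```text
the job is handed in; nothing more can be done
None
```

The gauge is still gripped and resting on the middle of the ridge with about 10 N. It leans 0.257 rad towards its +y, against a mark I measured at about 0.256 rad (±0.01). The job is handed in with no verdict returned; the dial faced away from the cameras at the end, so I checked needle against mark in the air before placing it.

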